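# Make up two solar home kits

### The job

Make up the two solar home kits from the stock on the bench: the lighting kit in the green tray gets the black charge controller, the white lamp and the grey rocker switch; the charging kit in the blue tray gets the white charge controller and the orange charging socket. Set each part down upright and centred on the bay of its own colour and shape in that tray, its long side along the bay's long side (either end first). Leave the red lamp, the yellow fuse box and the solder reel where they stand.

Things in the scene. Friction and masses are not known exactly. Their poses are not given: they have to be found in the camera images.
- green_tray: Green tray, fixed, 120 x 280 mm (x, y). Origin: centre of its underside, z up. Floor 6 mm, rim (4 mm thick) 11 mm above the bench. Bays: flat colour patches on the floor, all at x = 0, long sides along x: black 82 x 54 mm (x, y) at y = -88 mm for the black controller; white disc 60 mm across at y = 0 for the lamp; grey 68 x 48 mm at y = +88 mm for the switch. Yaw within 0.2 rad of the world's.
- blue_tray: Blue tray, fixed, 120 x 190 mm (x, y). Origin: centre of its underside, z up. Floor 6 mm, rim (4 mm thick) 11 mm above the bench. Bays: flat colour patches on the floor, all at x = 0, long sides along x: white 82 x 54 mm (x, y) at y = -45 mm for the white controller; orange 64 x 46 mm at y = +45 mm for the socket. Yaw within 0.2 rad of the world's.
- black_controller: Loose black charge controller with a red terminal strip across its top near the +x end, box 74 x 46 x 36 mm (x, y, z), its long side along x, flat upright sides, about 0.22 kg. Origin: centre of its underside, z up. 
- white_controller: Loose white charge controller with a green terminal strip across its top near the +x end, box 74 x 46 x 36 mm (x, y, z), its long side along x, flat upright sides, about 0.2 kg. Origin: centre of its underside, z up. 
- white_lamp: Loose round lamp: white upright cylinder 52 mm across and 30 mm high, with a low yellow lens that brings it to 40 mm; grip it by the cylinder. About 0.12 kg. Origin: centre of its underside, z up. 
- rocker_switch: Loose grey switch box with a black rocker on top, 60 x 40 x 34 mm (x, y, z), long side along x, about 0.07 kg. Origin: centre of its underside, z up. 
- charging_socket: Loose orange socket block with two small metal ports on top, 56 x 38 x 36 mm (x, y, z), long side along x, about 0.08 kg. Origin: centre of its underside, z up. 
- red_lamp: Bystander, to be left alone: loose round lamp like the white one but with a red cylinder, 52 mm across, 40 mm high with its yellow lens. Origin: centre of its underside, z up. 
- fuse_box: Bystander, to be left alone: loose yellow fuse box 52 x 38 x 30 mm (x, y, z). Origin: centre of its underside, z up. 
- solder_reel: Bystander, to be left alone: loose reel standing on end, two black flanges 48 mm across with metal between, 36 mm high. Origin: centre of its underside, z up. 
Things that resemble listed ones, but are neither listed nor needed, are in the scene too. Of the things that look like the blue_tray, take the one that is farthest from the robot's base at the start.

How it is judged (in metres and radians):
At the end, for the whole second after the job is handed in: The five parts rest released and upright (0.1 rad) on the floor of their own tray, centres within 14 mm of their bay along each tray axis, height within 4 mm, long sides (not the lamp) within 0.26 rad of the bay's; red lamp, fuse box and reel within 20 mm of their start (x of black_controller in the frame of green_tray between -0.014 and 0.014 m and y of black_controller in the frame of green_tray between -0.102 and -0.074 m and z of black_controller in the frame of green_tray between 0.002 and 0.01 m and angle between each of black_controller, white_lamp, rocker_switch, white_controller, charging_socket's own z axis and vertical below 0.1 rad and linear speed of each of black_controller, white_lamp, rocker_switch, white_controller, charging_socket below 0.02 m/s and angular speed of each of black_controller, white_lamp, rocker_switch, white_controller, charging_socket below 0.2 rad/s and angle between the x axis of each of black_controller, rocker_switch and the x axis of green_tray, either way round below 0.26 rad and x of white_lamp in the frame of green_tray between -0.014 and 0.014 m and y of white_lamp in the frame of green_tray between -0.014 and 0.014 m and z of white_lamp in the frame of green_tray between 0.002 and 0.01 m and x of rocker_switch in the frame of green_tray between -0.014 and 0.014 m and y of rocker_switch in the frame of green_tray between 0.074 and 0.102 m and z of rocker_switch in the frame of green_tray between 0.002 and 0.01 m and x of white_controller in the frame of blue_tray between -0.014 and 0.014 m and y of white_controller in the frame of blue_tray between -0.059 and -0.031 m and z of white_controller in the frame of blue_tray between 0.002 and 0.01 m and angle between the x axis of each of white_controller, charging_socket and the x axis of blue_tray, either way round below 0.26 rad and x of charging_socket in the frame of blue_tray between -0.014 and 0.014 m and y of charging_socket in the frame of blue_tray between 0.031 and 0.059 m and z of charging_socket in the frame of blue_tray between 0.002 and 0.01 m and distance of each of red_lamp, fuse_box, solder_reel from where it was at the start of the episode below 0.02 m); the robot touches nothing.
It fails at once if the red lamp is pushed more than 20 mm or lifted away (distance of red_lamp from where it was at the start of the episode above 0.02 m).
It fails at once if the fuse box is pushed more than 20 mm or lifted away (distance of fuse_box from where it was at the start of the episode above 0.02 m).
It fails at once if the solder reel is pushed more than 20 mm or lifted away (distance of solder_reel from where it was at the start of the episode above 0.02 m).
It also fails if it takes over 144 s, if anything falls off the work surface, if the arm or the gripper's body presses on something with over 40 N, if the wrist force passes 120 N, or if a joint passes its speed limit or range.

### The arm

A 6-joint arm with a two-finger parallel gripper is mounted at the origin on the work surface. World frame = base frame: x ahead of the robot, y to its left, z up, the work surface at z = 0. Lengths are in m, angles in degrees, forces in N, time in s.
With the tool pointing down it reaches from about 0.35 to 0.875 m from the base axis. Payload 4.2 kg.
Tool frame: the origin (TCP) lies on the front face of the gripper's body, between the roots of the fingers; the fingertips stand 70 mm ahead of it and the grasp point (between the pads) lies 51 mm ahead of it; x points along the fingers, y is the direction in which the jaws open and shut, and the axes are right-handed (so a half turn about x gives the same grasp; the last joint's range is limited). The gripper opens to 87 mm and grips with 3 to 60 N. Pads are 19 mm wide; open, the fingers measure 117 mm over their backs; the gripper's body (75 mm by 190 mm) begins 51 mm behind the grasp point.
Start: joints at [-52.277, 22.042, 0.453, 0, -68.411, -14.817], TCP at [0.243, -0.576, 0.292] pointing down, gripper open.
Joint ranges: [-179.83, 179.83], [-69.29, 118.12], [-61.27, 80.66], [-181.25, 117.63], [-171.15, -9.14], [-177.46, 177.46]. Speed limits (degrees/s): [159.86, 159.86, 180, 180, 180, 180].

### API

Orientations are given as a 3x3 rotation matrix whose columns are the frame's x, y, z axes.
In Python, from station import r, viewer, spotter gives the robot as it stands.
- The arm moves only by the tool move_arm, never from a script. Its argument "series" is a list that holds one entry, the list of rows, each a list of 7 numbers: the turn, a rotation vector about the world's x, y, z scaled (see below), then the shift along the world's x, y, z scaled (see below), then the opening, from 0 (shut) to 1 (fully open). A call has 1 to 20 rows; each row shifts and turns the pose as measured when the row begins; what a row does not reach is not made up. The controller multiplies each number of a shift by 60 mm and each number of a turn by 8 degrees. A row lasts 1/8 s, in which the tool goes at most 62.5 mm and 10.7 degrees, less where a joint would pass 70% of its speed; a pose out of reach is approached as far as the arm can. A call with a number of a shift or a turn outside -1 to 1 is refused whole. A call with a gripper value outside its range is refused whole. The fingers move at their own pace and stop on an object; the grip force is fixed at half the most. Time passes only in rows, so rows that do not move let the fingers close. It gives the time, the measured TCP pose, the force and the opening at its end, in the units of the state.
- r.sense(): the state, without advancing time (a new reading comes with each control period).
- viewer.capture(name): name is "side" or "top" or "wrist"; returns (picture, depth): 420x560x3 uint8, red, green, blue; 420x560 float32, m along the optical axis (not along the pixel's ray), 0 where there is no reading.
- viewer.camera_params(name): a dict with "mtx" (3x3 intrinsics, pixels), "pose" (4x4, takes a point from camera to world coordinates). Camera axes: x right, y down, z forward; pixel columns grow to the right and rows downward; lengths in m; the calibration is good to about 2 mm. A picture is of the moment at which its call begins: read the wrist's pose just before it. camera_params takes no time and is no camera call; for the wrist camera it gives the pose at the moment of the call.
- r.finish_job(): hands the job in, once; it reports no verdict.
Trained networks look in the newest picture that a camera, given by its name, has taken for a name from the list of things; names that differ only in an ending like _2 or _b are one class to them, and where a whole thing is asked for, a point or a joint stands for the part that bears it (a point fixed in the world has none). Each returns a list of dicts, best first, with "conf" (0 to 1); they miss things now and then, are a little off and sometimes report something else, mostly with a low value. They report only what shows in the picture. A call takes as long as a camera call. They do not tell look-alikes from the thing itself.
- spotter.find_in(camera, name): "centre" ([column, row] in pixels, amid what is visible of it).
- spotter.trace(camera, name): "mask" (420x560 bool, what is visible of it) and "centre" ([column, row] in pixels, amid what is visible of it).
The state is a dict: "time_s": time; "joints": joint angles; "joint_velocities": joint speeds; "effort": joint torques, N m; "tcp_pos": TCP position; "ee_rot": TCP orientation; "wrist_force": force on the tool from outside, world axes, zero at the start; "moment": the same for the moment, N m; "gripper_width": opening from 0.0 (shut) to 1.0 (fully open).
Only numpy, scipy, OpenCV 4.12 (cv2) and the standard library are available. Lean on these libraries where they do the work, as an engineer would, in place of code of your own. Each camera call takes 0.05 s, during which the arm holds its last target.

## Working session

There is one attempt and no reset: what is moved stays moved. The work goes in short steps, Python scripts to look and compute and a tool call to move; the robot and the scene stay as the last step left them, time stands still between calls to the robot, and variables do not carry over. Pictures are saved under pics/ and viewed, and the job is handed in when it is done.

Besides the shell and the picture viewer there is one more tool, called as name(argument=value, ...), one argument or row to a line, values as JSON. move_arm: Moves the arm, as the interface text tells. Its arguments: {"type":"object","properties":{"series":{"type":"array","items":{"type":"array","items":{"type":"array","items":{"type":"number","minimum":-1,"maximum":1}}}}},"required":["series"]}

```bash
ls; mkdir -p pics; python3 - <<'E'
from station import r, viewer, spotter
import cv2
print(r.sense())
for n in ["side","top","wrist"]:
    p,d=viewer.capture(n); cv2.imwrite(f"pics/{n}0.png",p[:,:,::-1]); c=viewer.camera_params(n); print(n,c["mtx"].tolist(),c["pose"].round(4).tolist(), d.min(),d.max())
E
```

```text
pics
{'time_s': 0.0, 'joints': array([-5.22776054e+01,  2.20916049e+01,  3.79016244e-01, -2.73281606e-02,
       -6.84094931e+01, -1.48176068e+01]), 'joint_velocities': array([ 0.09818515,  0.04751476,  0.00608233, -0.04713596, -0.07863665,
       -0.01663509]), 'effort': array([ 5.11857397e-04, -3.90668285e+01,  1.87412059e+01,  4.21999186e+00,
        1.10125242e-02, -1.64640305e-04]), 'tcp_pos': array([ 0.24310655, -0.57529851,  0.29114962]), 'ee_rot': array([[-9.52829374e-04, -3.89037779e-01,  9.21221308e-01],
       [ 1.95669088e-03,  9.21219238e-01,  3.89038928e-01],
       [-9.99997632e-01,  2.17323305e-03, -1.16538076e-04]]), 'wrist_force': array([-0.3392413 ,  0.18522549, -0.90631501]), 'moment': array([-0.04366472, -0.02425682, -0.0041953 ]), 'gripper_width': 0.9998899807399871}
side [[380.38844107920164, 0.0, 277.890380814824], [0.0, 380.38844107920164, 211.2386926378761], [0.0, 0.0, 1.0]] [[-0.954, -0.1736, 0.2444, 0.206], [-0.2996, 0.5841, -0.7544, 0.7008], [-0.0118, -0.7929, -0.6092, 0.6344], [0.0, 0.0, 0.0, 1.0]] 0.0 3.4624841
top [[448.1603498101249, 0.0, 283.68431489270284], [0.0, 448.1603498101249, 207.96704671799074], [0.0, 0.0, 1.0]] [[0.0158, -0.9967, 0.0802, 0.3552], [-0.9997, -0.0144, 0.0178, -0.018], [-0.0166, -0.0805, -0.9966, 1.2891], [0.0, 0.0, 0.0, 1.0]] 0.0 2.1592996
wrist [[378.5649751278433, 0.0, 277.53371089823736], [0.0, 378.5649751278433, 202.61714552316968], [0.0, 0.0, 1.0]] [[-0.3885, 0.8791, 0.2762, 0.1659], [0.9215, 0.3702, 0.1177, -0.6086], [0.0012, 0.3002, -0.9539, 0.3839], [0.0, 0.0, 0.0, 1.0]] 0.0 0.8477187
```

View pics/top0.png

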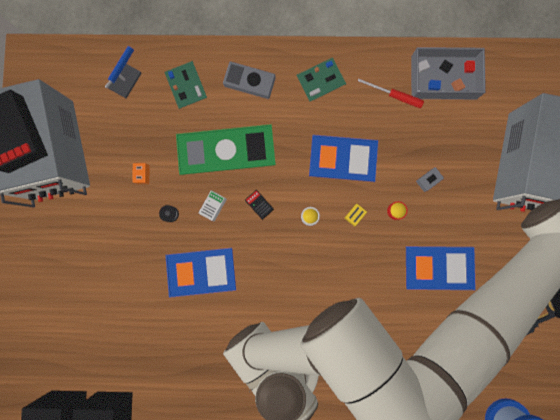

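View pics/side0.png

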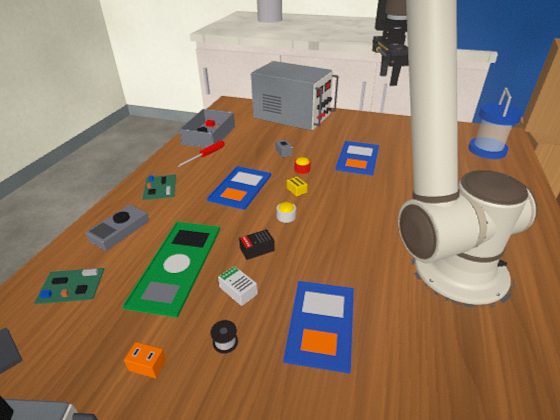

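View pics/wrist0.png

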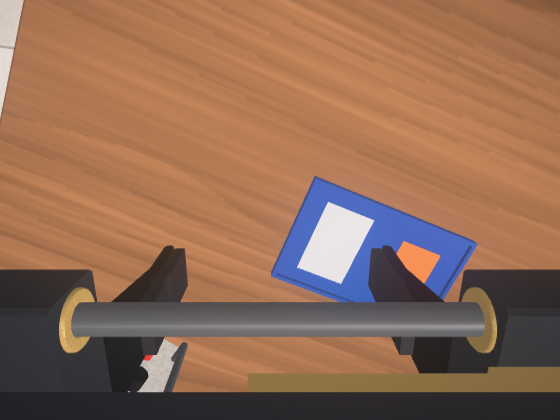

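```bash
cat > h.py <<'E'
from station import r, viewer, spotter
import cv2, numpy as np
def cloud(cam):
    p,d=viewer.capture(cam); c=viewer.camera_params(cam); K=c["mtx"];T=c["pose"]
    v,u=np.indices(d.shape); 
    P=np.stack([(u-K[0,2])/K[0,0]*d,(v-K[1,2])/K[1,1]*d,d],-1)@T[:3,:3].T+T[:3,3]
    return p,d,P
def proj(cam,X):
    c=viewer.camera_params(cam);q=np.linalg.inv(c["pose"])@np.append(X,1);q=c["mtx"]@q[:3];return q[:2]/q[2]
def top_rect(P,m,zmin=None):
    Q=P[m]; Q=Q[np.isfinite(Q).all(1)]
    z=np.percentile(Q[:,2],90)
    S=Q[abs(Q[:,2]-z)<0.006][:,:2].astype(np.float32)
    (cx,cy),(w,h),a=cv2.minAreaRect(S*1000)
    if w<h: w,h,a=h,w,a+90
    return cx,cy,w,h,(a+90)%180-90,z*1000,len(S)
E
python3 - <<'E'
from h import *
p,d,P=cloud("top")
print("table z",np.median(P[240:260,300:330,2]))
for n in ["green_tray","blue_tray","black_controller","white_controller","white_lamp","rocker_switch","charging_socket","red_lamp","fuse_box","solder_reel"]:
    for o in spotter.trace("top",n):
        m=o["mask"]&(d>0)
        if m.sum()<10: continue
        print(n,round(o["conf"],2),np.round(o["centre"]),np.round(top_rect(P,m),1), "med", (np.median(P[m],0)*1000).round(0))
E
```

```text
table z 0.00040151889813311303
green_tray 0.84 [226. 146.] [ 628.7  178.3  280.5  121.4  -83.4   11.4 3026. ] med [628. 179.   7.]
blue_tray 0.68 [200. 271.] [ 273.3  240.3  191.7  120.1  -83.1   11.3 2150. ] med [273. 241.   7.]
blue_tray 0.66 [441. 266.] [ 298.8 -440.   195.7  122.6   90.    10.7 2211. ] med [ 296. -440.    7.]
blue_tray 0.62 [343. 156.] [ 607.5 -162.8  192.   120.9   85.7   11.2 2024. ] med [ 607. -164.    7.]
blue_tray 0.39 [430. 179.] [ 546.5 -407.3   60.9   39.5  -52.4   37.9  254. ] med [ 544. -404.   34.]
black_controller 0.77 [262. 204.] [467.1  74.4  71.7  45.2  42.6  40.4 342. ] med [466.  74.  37.]
white_controller 0.87 [213. 209.] [462.7 208.1  72.6  45.7 -26.9  40.7 351. ] med [462. 206.  37.]
white_controller 0.22 [396. 210.] [ 456.5 -313.4   42.9   36.   -65.7   40.9  147. ] med [ 455. -311.   34.]
white_lamp 0.59 [311. 216.] [435.7 -66.6  41.4  37.5 -44.8  41.6 136. ] med [437. -67.  36.]
rocker_switch 0.78 [428. 177.] [ 546.5 -407.3   61.    39.5  -52.6   37.9  249. ] med [ 546. -403.   34.]
charging_socket 0.52 [138. 173.] [553.7 417.1  55.7  39.   -1.1  40.1 216. ] med [550. 413.  36.]
red_lamp 0.6 [396. 210.] [ 456.5 -313.4   42.9   36.   -65.7   41.1  145. ] med [ 455. -312.   36.]
red_lamp 0.45 [170. 213.] [438.  332.1  45.6  45.3  27.   39.9 201. ] med [437. 330.  36.]
fuse_box 0.51 [355. 212.] [ 442.6 -197.6   52.2   38.   -38.8   33.7  223. ] med [ 442. -196.   30.]
fuse_box 0.16 [211. 207.] [462.4 208.4  73.4  46.2 -26.8  40.5 369. ] med [461. 206.  36.]
solder_reel 0.54 [170. 212.] [438.5 330.8  43.7  42.7 -89.7  39.8 189. ] med [437. 328.  36.]
```

```bash
python3 - <<'E'
from h import *
p,d,P=cloud("top")
c=p[115:235,120:450]; cv2.imwrite("pics/crop1.png",cv2.resize(c[:,:,::-1],None,fx=2.4,fy=2.4,interpolation=cv2.INTER_CUBIC))
hsv=cv2.cvtColor(p,cv2.COLOR_RGB2HSV)
bays={"black":(638.8,90.9),"white":(628.7,178.3),"grey":(618.6,265.7),"bwhite":(604.1,-207.7),"orange":(610.9,-117.9)}
for n,(x,y) in bays.items():
    u,v=np.round(proj("top",[x/1e3,y/1e3,.006])).astype(int)
    ref=p[v-2:v+3,u-2:u+3].reshape(-1,3).mean(0)
    m=(np.abs(p.astype(int)-ref).sum(2)<70)
    n_,l=cv2.connectedComponents(m.astype(np.uint8)); k=l==l[v,u]
    print(n,(u,v),ref.round(),k.sum(),np.round(top_rect(P,k),1),(P[k].mean(0)*1e3).round(1))
E
```

```text
black (np.int64(255), np.int64(146)) [40. 39. 40.] 501 [637.   90.1  79.8  53.3   6.3  10.6 429. ] [636.7  89.6   9.9]
white (np.int64(225), np.int64(149)) [187. 184. 183.] 308 [627.6 176.9  55.4  54.8 -86.5  10.7 247. ] [625.2 175.4  19.7]
grey (np.int64(195), np.int64(152)) [111. 111. 116.] 397 [617.1 264.5  69.1  49.8   7.3  10.8 331. ] [615.8 263.3  13.8]
bwhite (np.int64(358), np.int64(159)) [188. 185. 183.] 507 [ 603.  -209.2   80.3   53.    -3.7   10.5  420. ] [ 602.4 -208.8    9.5]
orange (np.int64(327), np.int64(156)) [218. 114.  44.] 318 [ 609.3 -119.5   60.3   44.    -5.1   10.   264. ] [ 606.4 -118.2   22.9]
```

View pics/crop1.png

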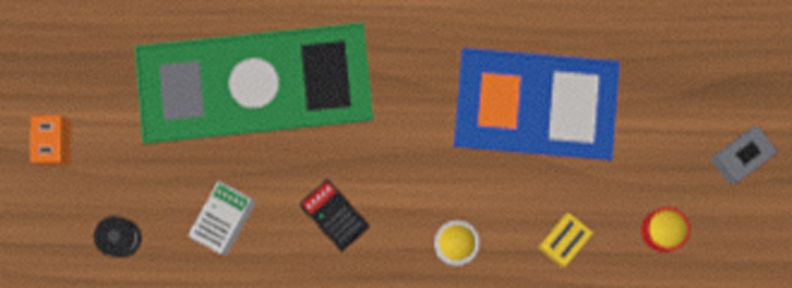

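Candidates: blue trays at px (343,158), (201,272) and (440,268). The first is farthest from the base (0.63 m, against 0.36 and 0.53). Lamps: white (310,215), red (397,210). Switch (430,180), not the larger grey device at (248,78). The black/red-strip (262,204) and white/green-strip (213,207) controllers and the orange socket (139,173) are unique. The crop confirms these. I'll start with the switch.

move_arm(
  series=[
    [[0,0,-0.94,0.5,0.28,-0.22,1],[0,0,-0.94,0.5,0.28,-0.22,1],[0,0,-0.94,0.5,0.28,-0.22,1],[0,0,-0.94,0.5,0.28,-0.22,1],[0,0,-0.94,0.5,0.28,-0.22,1],[0,0,-0.94,0.5,0.28,-0.22,1],[0,0,-0.94,0.5,0.28,-0.22,1],[0,0,-0.94,0.5,0.28,-0.22,1],[0,0,-0.94,0.5,0.28,-0.22,1],[0,0,-0.94,0.5,0.28,-0.22,1],[0,0,0,0,0,0,1]],
  ],
)

```text
time_s: 2.12
tcp_pos: [0.5523, -0.4025, 0.157]
ee_rot: [[-0.004, 0.818, 0.575], [-0.004, 0.575, -0.818], [-1.0, -0.006, 0.002]]
wrist_force: [-0.3, -0.3, 0.1]
gripper_width: 0.998
```

```bash
cat > look.py <<'E'
import sys; from h import *
from scipy.spatial.transform import Rotation
name=sys.argv[1]; z=float(sys.argv[2]) if len(sys.argv)>2 else None
s=r.sense(); R=s["ee_rot"]
print("tcp",(s["tcp_pos"]*1e3).round(1),"jaw",np.degrees(np.arctan2(R[1,1],R[0,1])).round(1),"xaxis",R[:,0].round(3),"w",s["gripper_width"].round(3),"F",s["wrist_force"].round(1))
p,d,P=cloud("wrist"); cv2.imwrite(f"pics/w_{name}_{s['time_s']:.1f}.png",p[:,:,::-1])
for o in spotter.trace("wrist",name)[:2]:
    m=o["mask"]&(d>0)
    if m.sum()>30: print(name,o["conf"],np.round(o["centre"]),np.round(top_rect(P,m),1))
E
python3 look.py rocker_switch; ls pics
```

```text
crop1.png
side0.png
top0.png
wrist0.pngTraceback (most recent call last):
  File "look.py", line 5, in <module>
    print("tcp",(s["tcp_pos"]*1e3).round(1),"jaw",np.degrees(np.arctan2(R[1,1],R[0,1])).round(1),"xaxis",R[:,0].round(3),"w",s["gripper_width"].round(3),"F",s["wrist_force"].round(1))
                                                                                                                             ^^^^^^^^^^^^^^^^^^^^^^^^
AttributeError: 'float' object has no attribute 'round'
```

```bash
sed -i 's/s\["gripper_width"\].round(3)/round(s["gripper_width"],3)/' look.py
python3 look.py rocker_switch; cp pics/w_rocker* pics/a.png
```

```text
tcp [ 552.3 -402.5  157. ] jaw 35.1 xaxis [-0.004 -0.004 -1.   ] w 0.998 F [-0.3 -0.3  0.1]
rocker_switch 0.73 [258. 219.] [ 542.9 -412.1   60.5   40.   -52.5   37.4 5906. ]
```

View pics/a.png

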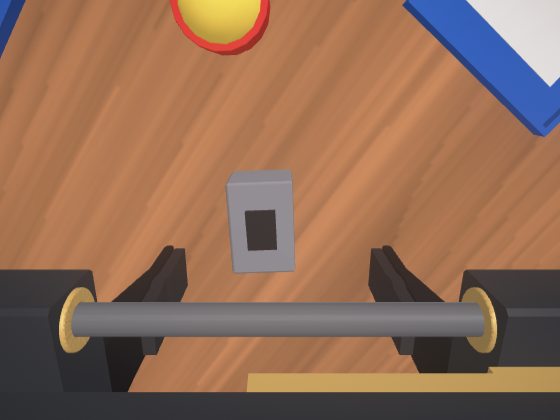

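move_arm(
  series=[
    [[0,0,0.31,-0.14,-0.13,0,1],[0,0,0,0,0,-0.45,1],[0,0,0,0,0,-0.45,1],[0,0,0,0,0,-0.4,1],[0,0,0,0,0,0,1]],
  ],
)

```text
time_s: 2.85
tcp_pos: [0.5389, -0.4166, 0.0838]
ee_rot: [[0.004, 0.794, 0.608], [-0.009, 0.608, -0.794], [-1.0, -0.003, 0.01]]
wrist_force: [0.1, -0.2, 0.3]
gripper_width: 0.999
```

move_arm(
  series=[
    [[0.06,0.03,0,0.08,0.1,-0.14,1],[0,0,0,0,0,0,1]],
  ],
)

```text
time_s: 3.1
tcp_pos: [0.5443, -0.4116, 0.0777]
ee_rot: [[0.003, 0.794, 0.608], [-0.003, 0.608, -0.794], [-1.0, 0.001, 0.004]]
wrist_force: [0.3, -0.4, 0.3]
gripper_width: 0.996
```

move_arm(
  series=[
    [[0,0,0,0,0,-0.03,0],[0,0,0,0,0,0,0],[0,0,0,0,0,0,0],[0,0,0,0,0,0,0],[0,0,0,0,0,0,0]],
  ],
)

```text
time_s: 3.72
tcp_pos: [0.5454, -0.412, 0.0781]
ee_rot: [[0.006, 0.793, 0.609], [-0.004, 0.609, -0.793], [-1.0, 0.002, 0.007]]
wrist_force: [-0.1, -0.1, 0.1]
gripper_width: 0.514
```

move_arm(
  series=[
    [[0,0,0,0,0,0,0],[0,0,0,0,0,0,0],[0,0,0,0,0,0.3,0],[0,0,0,0,0,0.6,0],[0,0,0,0,0,0.6,0],[0,0,0,0,0,0,0]],
  ],
)

```text
time_s: 4.47
tcp_pos: [0.5451, -0.412, 0.1735]
ee_rot: [[0.007, 0.793, 0.609], [-0.005, 0.609, -0.793], [-1.0, 0.002, 0.008]]
wrist_force: [0.3, 0.6, -0.9]
gripper_width: 0.459
```

move_arm(
  series=[
    [[0,0,0.52,0.085,0.78,0,0],[0,0,0.52,0.085,0.78,0,0],[0,0,0.52,0.085,0.78,0,0],[0,0,0.52,0.085,0.78,0,0],[0,0,0.52,0.085,0.78,0,0],[0,0,0.52,0.085,0.78,0,0],[0,0,0.52,0.085,0.78,0,0],[0,0,0.52,0.085,0.78,0,0],[0,0,0.52,0.085,0.78,0,0],[0,0,0.52,0.085,0.78,0,0],[0,0,0.52,0.085,0.78,0,0],[0,0,0.52,0.085,0.78,0,0],[0,0,0.52,0.085,0.78,0,0],[0,0,0.52,0.085,0.78,0,0],[0,0,0,0,0,0,0]],
  ],
)

```text
time_s: 6.35
tcp_pos: [0.6101, 0.2635, 0.1694]
ee_rot: [[-0.001, -0.13, 0.992], [-0.0, 0.992, 0.13], [-1.0, -0.0, -0.001]]
wrist_force: [-0.5, -0.1, -0.9]
gripper_width: 0.46
```

```bash
python3 look.py green_tray; cp pics/w_green* pics/b.png
```

```text
tcp [610.1 263.5 169.4] jaw 97.5 xaxis [-0.001 -0.    -1.   ] w 0.46 F [-0.5 -0.1 -0.9]
green_tray 0.62 [145. 189.] [ 6.237e+02  1.827e+02  2.607e+02  1.206e+02 -8.350e+01  7.600e+00
  4.358e+04]
```

View pics/b.png

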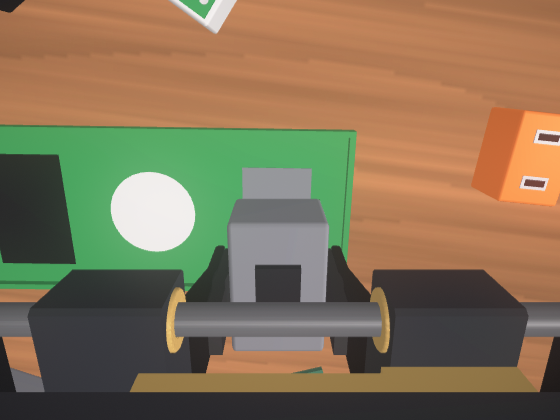

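```bash
python3 - <<'E'
from h import *
p,d,P=cloud("wrist")
def flood(u,v,t=60):
    ref=p[v-2:v+3,u-2:u+3].reshape(-1,3).mean(0)
    m=(np.abs(p.astype(int)-ref).sum(2)<t)&(d>0)
    n,l=cv2.connectedComponents(m.astype(np.uint8)); return l==l[v,u]
for u,v in [(153,212),(280,180)]:
    k=flood(u,v); print(np.round(top_rect(P,k),1),(P[k].mean(0)*1e3).round(1))
E
```

```text
[ 625.5  173.9   59.2   59.     5.7    7.5 5126. ] [624.8 173.8   6.7]
[ 592.4  258.8   47.4   21.6  -83.8    7.5 1998. ] [592.3 258.5   6.7]
```

move_arm(
  series=[
    [[0,0,-0.1,0.1,0,-0.3,0],[0,0,0,0,0,-0.4,0],[0,0,0,0,0,-0.4,0],[0,0,0,0,0,0,0],[0,0,0,0,0,0,0]],
  ],
)

```text
time_s: 7.12
tcp_pos: [0.6166, 0.253, 0.0991]
ee_rot: [[-0.005, -0.1, 0.995], [-0.003, 0.995, 0.1], [-1.0, -0.002, -0.005]]
wrist_force: [0.8, -0.1, 0.3]
gripper_width: 0.457
```

move_arm(
  series=[
    [[0,0,0,0,0.17,0,0],[0,0,0.08,0,0,-0.15,0],[0,0,0,0,0,0,0]],
  ],
)

```text
time_s: 7.5
tcp_pos: [0.6175, 0.2642, 0.0916]
ee_rot: [[-0.002, -0.112, 0.994], [-0.001, 0.994, 0.112], [-1.0, -0.0, -0.002]]
wrist_force: [-0.5, -0.1, -0.5]
gripper_width: 0.457
```

move_arm(
  series=[
    [[0,0,0,0,0,-0.1,0],[0,0,0,0,0,0,0]],
  ],
)

```text
time_s: 7.75
tcp_pos: [0.6175, 0.2644, 0.0854]
ee_rot: [[-0.002, -0.112, 0.994], [-0.0, 0.994, 0.112], [-1.0, -0.0, -0.002]]
wrist_force: [-0.2, 0.2, -0.3]
gripper_width: 0.454
```

move_arm(
  series=[
    [[0,0,0,0,0,-0.02,0],[0,0,0,0,0,0,0.7],[0,0,0,0,0,0,0.7],[0,0,0,0,0,0,0.7],[0,0,0,0,0,0,0.7]],
  ],
)

```text
time_s: 8.38
tcp_pos: [0.6181, 0.2646, 0.0852]
ee_rot: [[0.0, -0.112, 0.994], [0.0, 0.994, 0.112], [-1.0, 0.0, 0.0]]
wrist_force: [-0.1, -0.9, -1.0]
gripper_width: 0.691
```

move_arm(
  series=[
    [[0,0,0,0,0,0.4,0.7],[0,0,0,0,0,0.6,0.7],[0,0,0,0,0,0.4,1],[0,0,-0.18,-0.2,0.46,0,1],[0,0,-0.18,-0.2,0.46,0,1],[0,0,-0.18,-0.2,0.46,0,1],[0,0,-0.18,-0.2,0.46,0,1],[0,0,-0.18,-0.2,0.46,0,1],[0,0,0,0,0,0,1],[0,0,0,0,0,0,1]],
  ],
)

```text
time_s: 9.62
tcp_pos: [0.556, 0.4054, 0.1727]
ee_rot: [[0.001, 0.019, 1.0], [0.001, 1.0, -0.019], [-1.0, 0.001, 0.001]]
wrist_force: [-0.3, -0.3, -0.1]
gripper_width: 1.0
```

```bash
python3 look.py charging_socket; cp pics/w_charg* pics/c.png
```

```text
tcp [556.  405.4 172.7] jaw 88.9 xaxis [ 0.001  0.001 -1.   ] w 1.0 F [-0.3 -0.3 -0.1]
charging_socket 0.82 [295. 204.] [5.500e+02 4.148e+02 5.600e+01 3.810e+01 1.500e+00 3.690e+01 4.880e+03]
```

View pics/c.png

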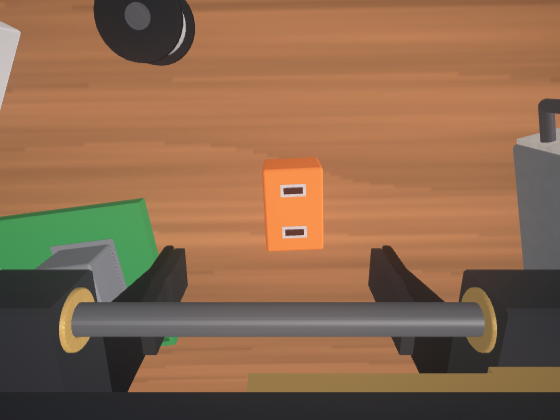

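move_arm(
  series=[
    [[0,0,0.25,-0.08,0.17,0,1],[0,0,0,0,0,-0.5,1],[0,0,0,0,0,-0.5,1],[0,0,0,0,0,-0.35,1],[0,0,0,0,0,0,1],[0,0,0,0,0,0,1]],
  ],
)

```text
time_s: 10.48
tcp_pos: [0.5529, 0.4156, 0.0919]
ee_rot: [[0.004, -0.02, 1.0], [0.004, 1.0, 0.02], [-1.0, 0.004, 0.004]]
wrist_force: [0.5, 0.7, -0.5]
gripper_width: 0.998
```

move_arm(
  series=[
    [[0,0,0,-0.02,0,-0.24,1],[0,0,0,0,0,0,1],[0,0,0,0,0,0,0],[0,0,0,0,0,0,0],[0,0,0,0,0,0,0],[0,0,0,0,0,0,0],[0,0,0,0,0,0,0],[0,0,0,0,0,0,0],[0,0,0,0,0,0,0],[0,0,0,0,0,0,0]],
  ],
)

```text
time_s: 11.72
tcp_pos: [0.5526, 0.4167, 0.0799]
ee_rot: [[0.008, -0.02, 1.0], [0.008, 1.0, 0.02], [-1.0, 0.008, 0.008]]
wrist_force: [0.3, -0.4, 0.1]
gripper_width: 0.439
```

move_arm(
  series=[
    [[0,0,0,0,0,0.4,0],[0,0,0,0,0,0.7,0],[0,0,0,0,0,0.4,0],[0,0,-0.055,0.08,-0.5,0,0],[0,0,-0.055,0.08,-0.74,0,0],[0,0,-0.055,0.08,-0.74,0,0],[0,0,-0.055,0.08,-0.74,0,0],[0,0,-0.055,0.08,-0.74,0,0],[0,0,-0.055,0.08,-0.74,0,0],[0,0,-0.055,0.08,-0.74,0,0],[0,0,-0.055,0.08,-0.74,0,0],[0,0,-0.055,0.08,-0.74,0,0],[0,0,-0.055,0.08,-0.74,0,0],[0,0,-0.055,0.08,-0.74,0,0],[0,0,-0.055,0.08,-0.7,0,0],[0,0,0,0,0,0,0],[0,0,0,0,0,0,0]],
  ],
)

```text
time_s: 13.85
tcp_pos: [0.5946, -0.1317, 0.1555]
ee_rot: [[-0.024, 0.089, 0.996], [0.0, 0.996, -0.089], [-1.0, -0.002, -0.024]]
wrist_force: [-0.4, 0.8, -0.5]
gripper_width: 0.434
```

move_arm(
  series=[
    [[0,-0.18,0.1,0.23,0.18,0,0],[0,0,0,0,0,-0.3,0],[0,0,0,0,0,-0.5,0],[0,0,0,0,0,0,0],[0,0,0,0,0,0,0]],
  ],
)

```text
time_s: 14.48
tcp_pos: [0.6118, -0.1138, 0.108]
ee_rot: [[0.009, 0.065, 0.998], [0.0, 0.998, -0.065], [-1.0, 0.001, 0.009]]
wrist_force: [0.3, -0.3, -0.4]
gripper_width: 0.434
```

```bash
python3 look.py blue_tray; cp pics/w_blue* pics/d.png
```

```text
tcp [ 611.8 -113.8  108. ] jaw 86.3 xaxis [ 0.009  0.    -1.   ] w 0.434 F [ 0.3 -0.3 -0.4]
blue_tray 0.64 [153. 192.] [ 5.9610e+02 -1.6700e+02  1.9090e+02  1.0450e+02  8.5700e+01  1.0000e+01
  4.6702e+04]
```

View pics/d.png

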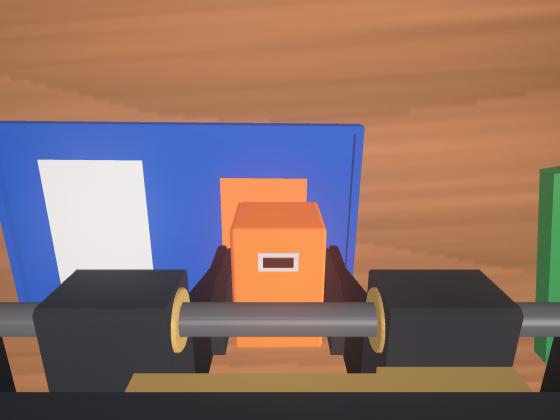

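move_arm(
  series=[
    [[0,0,0,-0.05,-0.11,0,0],[0,0,0,0,0,-0.3,0],[0,0,0,0,0,0,0],[0,0,0,0,0,0,0]],
  ],
)

```text
time_s: 15.08
tcp_pos: [0.6087, -0.1216, 0.0904]
ee_rot: [[0.012, 0.066, 0.998], [0.001, 0.998, -0.066], [-1.0, 0.002, 0.012]]
wrist_force: [0.1, -0.1, -1.3]
gripper_width: 0.433
```

move_arm(
  series=[
    [[0,0,0,0,0,-0.06,0],[0,0,0,0,0,0,0],[0,0,0,0,0,0,0.69],[0,0,0,0,0,0,0.69],[0,0,0,0,0,0,0.69],[0,0,0,0,0,0,0.69]],
  ],
)

```text
time_s: 15.82
tcp_pos: [0.6096, -0.1215, 0.0876]
ee_rot: [[0.014, 0.065, 0.998], [0.001, 0.998, -0.065], [-1.0, 0.001, 0.014]]
wrist_force: [-0.4, 0.4, 0.5]
gripper_width: 0.679
```

move_arm(
  series=[
    [[0,0,0,0,0,0.4,0.69],[0,0,0,0,0,0.6,0.69],[0,0,0,0,0,0.4,1],[0,0.04,0.1,-0.48,0.14,0,1],[0,0.04,0.1,-0.48,0.14,0,1],[0,0.04,0.1,-0.48,0.14,0,1],[0,0,0,-0.48,0.14,0,1],[0,0,0,-0.48,0.14,0,1],[0,0,0,-0.4,0.1,0,1],[0,0,0,0,0,0,1],[0,0,0,0,0,0,1]],
  ],
)

```text
time_s: 17.2
tcp_pos: [0.4374, -0.0726, 0.1756]
ee_rot: [[0.002, 0.022, 1.0], [0.001, 1.0, -0.022], [-1.0, 0.001, 0.002]]
wrist_force: [-0.1, 0.4, -0.7]
gripper_width: 1.001
```

```bash
python3 look.py white_lamp; cp pics/w_white_lamp* pics/e.png
```

```text
tcp [437.4 -72.6 175.6] jaw 88.8 xaxis [ 0.002  0.001 -1.   ] w 1.001 F [-0.1  0.4 -0.7]
white_lamp 0.67 [279. 203.] [ 433.4  -73.    39.1   39.1  -89.9   39.9 2692. ]
```

View pics/e.png

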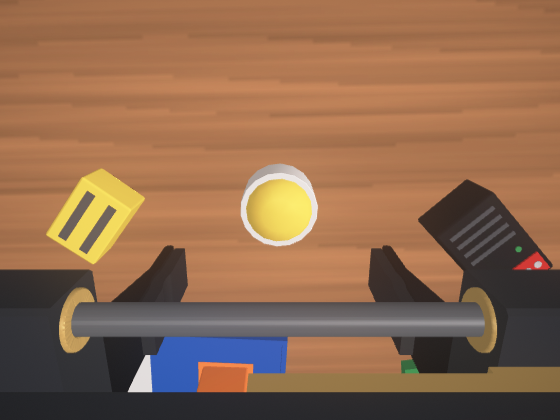

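move_arm(
  series=[
    [[0,0,0,-0.05,0.01,-0.2,1],[0,0,0,0,0,-0.5,1],[0,0,0,0,0,-0.5,1],[0,0,0,0,0,-0.25,1],[0,0,0,0,0,0,1],[0,0,0,0,0,0,1]],
  ],
)

```text
time_s: 18.05
tcp_pos: [0.4352, -0.0726, 0.0826]
ee_rot: [[-0.001, 0.024, 1.0], [0.0, 1.0, -0.024], [-1.0, 0.0, -0.001]]
wrist_force: [0.5, -0.3, -0.1]
gripper_width: 1.001
```

move_arm(
  series=[
    [[0,0,0,-0.01,0,-0.13,1],[0,0,0,0,0,0,1],[0,0,0,0,0,0,0],[0,0,0,0,0,0,0],[0,0,0,0,0,0,0],[0,0,0,0,0,0,0],[0,0,0,0,0,0,0],[0,0,0,0,0,0,0],[0,0,0,0,0,0,0]],
  ],
)

```text
time_s: 19.18
tcp_pos: [0.4357, -0.0724, 0.0761]
ee_rot: [[0.004, 0.024, 1.0], [0.001, 1.0, -0.024], [-1.0, 0.001, 0.004]]
wrist_force: [0.3, -0.2, -0.4]
gripper_width: 0.589
```

move_arm(
  series=[
    [[0,0,0,0,0,0.4,0],[0,0,0,0,0,0.7,0],[0,0,0,0,0,0.4,0],[0,0,0.12,0.38,0.5,0,0],[0,0,0.12,0.38,0.5,0,0],[0,0,0.12,0.38,0.5,0,0],[0,0,0.12,0.38,0.5,0,0],[0,0,0.12,0.38,0.5,0,0],[0,0,0.12,0.38,0.5,0,0],[0,0,0.12,0.38,0.5,0,0],[0,0,0.12,0.38,0.45,0,0],[0,0,0,0,0,0,0],[0,0,0,0,0,0,0]],
  ],
)

```text
time_s: 20.8
tcp_pos: [0.6167, 0.1709, 0.163]
ee_rot: [[-0.011, -0.109, 0.994], [-0.001, 0.994, 0.109], [-1.0, -0.0, -0.011]]
wrist_force: [0.2, -0.4, -1.1]
gripper_width: 0.59
```

```bash
python3 look.py rocker_switch; cp pics/w_rocker_switch_2* pics/f.png
```

```text
tcp [616.7 170.9 163. ] jaw 96.3 xaxis [-0.011 -0.001 -1.   ] w 0.59 F [ 0.2 -0.4 -1.1]
rocker_switch 0.73 [421. 228.] [ 614.1  262.6   59.4   40.1    6.1   42.6 4914. ]cp: target 'pics/f.png': No such file or directory
```

move_arm(
  series=[
    [[0,-0.1,0,0.16,0.07,0,0],[0,0,0,0,0,-0.4,0],[0,0,0,0,0,-0.5,0],[0,0,0,0,0,-0.2,0],[0,0,0,0,0,0,0],[0,0,0,0,0,0,0]],
  ],
)

```text
time_s: 21.65
tcp_pos: [0.6291, 0.1737, 0.0996]
ee_rot: [[0.012, -0.107, 0.994], [0.001, 0.994, 0.107], [-1.0, -0.0, 0.012]]
wrist_force: [-0.3, 1.1, -1.3]
gripper_width: 0.593
```

move_arm(
  series=[
    [[0,0.06,0,-0.04,0.02,-0.2,0],[0,0,0,0,0,0,0],[0,0,0,0,0,0,0]],
  ],
)

```text
time_s: 22.02
tcp_pos: [0.6274, 0.1755, 0.0888]
ee_rot: [[0.007, -0.108, 0.994], [0.003, 0.994, 0.108], [-1.0, 0.002, 0.007]]
wrist_force: [-0.1, 0.5, -0.2]
gripper_width: 0.591
```

move_arm(
  series=[
    [[0,0,0,0,0,-0.1,0],[0,0,0,0,0,0,0],[0,0,0,0,0,0,0.75],[0,0,0,0,0,0,0.75],[0,0,0,0,0,0,0.75],[0,0,0,0,0,0,0.75]],
  ],
)

```text
time_s: 22.78
tcp_pos: [0.6283, 0.1758, 0.0838]
ee_rot: [[0.009, -0.108, 0.994], [0.004, 0.994, 0.108], [-1.0, 0.002, 0.01]]
wrist_force: [-0.3, -0.1, -0.3]
gripper_width: 0.744
```

move_arm(
  series=[
    [[0,0,0,0,0,0.4,0.75],[0,0,0,0,0,0.7,0.75],[0,0,0,0,0,0.4,1],[0,0.02,-0.69,-0.46,0.08,0,1],[0,0.02,-0.69,-0.46,0.08,0,1],[0,0.02,-0.69,-0.46,0.08,0,1],[0,0,-0.69,-0.46,0.08,0,1],[0,0,-0.69,-0.46,0.08,0,1],[0,0,-0.65,-0.42,0.08,0,1],[0,0,0,0,0,0,1],[0,0,0,0,0,0,1]],
  ],
)

```text
time_s: 24.15
tcp_pos: [0.461, 0.205, 0.1784]
ee_rot: [[0.006, 0.464, 0.886], [0.004, 0.886, -0.464], [-1.0, 0.006, 0.004]]
wrist_force: [-0.1, 1.4, -0.8]
gripper_width: 1.0
```

```bash
python3 look.py white_controller; cp pics/w_white_c* pics/g.png
```

```text
tcp [461.  205.  178.4] jaw 62.4 xaxis [ 0.006  0.004 -1.   ] w 1.0 F [-0.1  1.4 -0.8]
white_controller 0.7 [280. 206.] [ 459.2  205.7   74.2   46.1  -27.6   37.2 7412. ]
```

View pics/g.png

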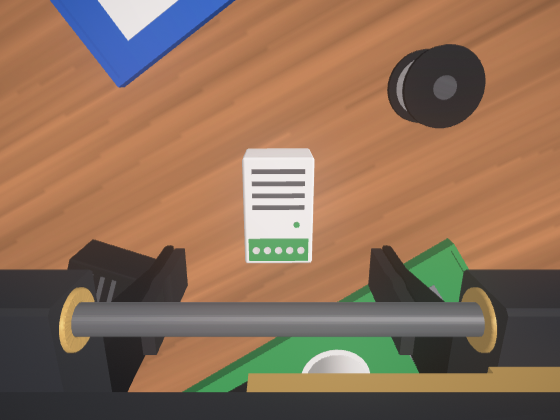

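move_arm(
  series=[
    [[0,0,0,0,0,-0.3,1],[0,0,0,0,0,-0.5,1],[0,0,0,0,0,-0.5,1],[0,0,0,0,0,-0.25,1],[0,0,0,0,0,0,1],[0,0,0,0,0,0,1]],
  ],
)

```text
time_s: 25.0
tcp_pos: [0.4662, 0.2048, 0.0827]
ee_rot: [[0.01, 0.466, 0.885], [0.006, 0.885, -0.466], [-1.0, 0.009, 0.006]]
wrist_force: [0.2, 0.2, 0.6]
gripper_width: 1.005
```

move_arm(
  series=[
    [[-0.04,0.06,0,-0.1,0.01,-0.12,1],[0,0,0,0,0,0,1],[0,0,0,0,0,0,0],[0,0,0,0,0,0,0],[0,0,0,0,0,0,0],[0,0,0,0,0,0,0],[0,0,0,0,0,0,0],[0,0,0,0,0,0,0],[0,0,0,0,0,0,0]],
  ],
)

```text
time_s: 26.12
tcp_pos: [0.4608, 0.2063, 0.0772]
ee_rot: [[0.004, 0.466, 0.885], [0.003, 0.885, -0.466], [-1.0, 0.004, 0.003]]
wrist_force: [-0.5, -0.9, 0.4]
gripper_width: 0.526
```

move_arm(
  series=[
    [[0,0,0,0,0,0.4,0],[0,0,0,0,0,0.7,0],[0,0,0,0,0,0.4,0],[0,0,0.29,0.24,-0.5,0.01,0],[0,0,0.29,0.24,-0.7,0.01,0],[0,0,0.29,0.24,-0.7,0.01,0],[0,0,0.29,0.24,-0.7,0.01,0],[0,0,0.29,0.24,-0.7,0.01,0],[0,0,0.29,0.24,-0.7,0.01,0],[0,0,0.29,0.24,-0.7,0.01,0],[0,0,0.29,0.24,-0.7,0.01,0],[0,0,0.29,0.24,-0.7,0.01,0],[0,0,0.29,0.24,-0.65,0.01,0],[0,0,0,0,0,0,0],[0,0,0,0,0,0,0]],
  ],
)

```text
time_s: 28.0
tcp_pos: [0.6014, -0.2126, 0.1674]
ee_rot: [[-0.012, 0.068, 0.998], [0.002, 0.998, -0.068], [-1.0, 0.001, -0.012]]
wrist_force: [-0.2, 0.9, -1.7]
gripper_width: 0.529
```

```bash
python3 look.py charging_socket; cp $(ls -t pics/w_*|head -1) pics/i.png
```

```text
tcp [ 601.4 -212.6  167.4] jaw 86.1 xaxis [-0.012  0.002 -1.   ] w 0.529 F [-0.2  0.9 -1.7]
charging_socket 0.58 [418. 216.] [ 6.066e+02 -1.226e+02  5.630e+01  3.830e+01 -3.700e+00  4.280e+01
  5.379e+03]
```

View pics/i.png

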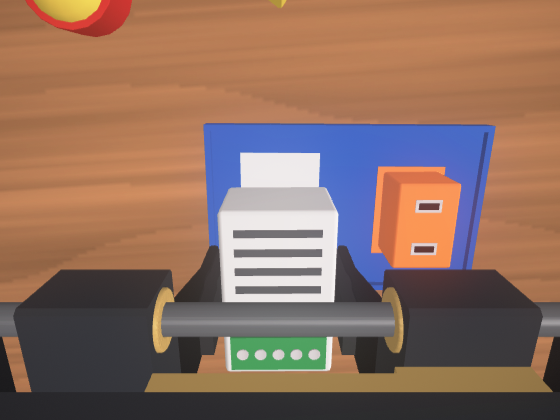

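move_arm(
  series=[
    [[0,-0.08,0,0.01,0.04,-0.3,0],[0,0,0,0,0,-0.5,0],[0,0,0,0,0,-0.3,0],[0,0,0,0,0,0,0],[0,0,0,0,0,0,0]],
  ],
)

```text
time_s: 28.72
tcp_pos: [0.6025, -0.2044, 0.1028]
ee_rot: [[0.003, 0.059, 0.998], [0.002, 0.998, -0.059], [-1.0, 0.002, 0.003]]
wrist_force: [0.1, 1.3, -1.5]
gripper_width: 0.526
```

move_arm(
  series=[
    [[0,0,-0.08,0,-0.1,-0.25,0],[0,0,0,0,0,0,0],[0,0,0,0,0,0,0]],
  ],
)

```text
time_s: 29.1
tcp_pos: [0.6034, -0.2106, 0.0888]
ee_rot: [[0.006, 0.071, 0.997], [0.001, 0.998, -0.071], [-1.0, 0.002, 0.006]]
wrist_force: [0.0, 0.1, -0.9]
gripper_width: 0.527
```

move_arm(
  series=[
    [[0,0,0,0,0,-0.08,0],[0,0,0,0,0,0,0],[0,0,0,0,0,0,0.68],[0,0,0,0,0,0,0.68],[0,0,0,0,0,0,0.68],[0,0,0,0,0,0,0.68]],
  ],
)

```text
time_s: 29.85
tcp_pos: [0.6047, -0.211, 0.0856]
ee_rot: [[0.01, 0.07, 0.997], [0.0, 0.998, -0.07], [-1.0, 0.001, 0.01]]
wrist_force: [0.4, 0.8, 0.2]
gripper_width: 0.676
```

move_arm(
  series=[
    [[0,0,0,0,0,0.4,0.68],[0,0,0,0,0,0.7,0.68],[0,0,0,0,0,0.4,1],[0,0.03,0.72,-0.29,0.58,0,1],[0,0.03,0.72,-0.29,0.58,0,1],[0,0,0.72,-0.29,0.58,0,1],[0,0,0.72,-0.29,0.58,0,1],[0,0,0.72,-0.29,0.58,0,1],[0,0,0.72,-0.29,0.58,0,1],[0,0,0.72,-0.29,0.58,0,1],[0,0,0.72,-0.29,0.55,0,1],[0,0,0,0,0,0,1],[0,0,0,0,0,0,1]],
  ],
)

```text
time_s: 31.48
tcp_pos: [0.4615, 0.073, 0.1809]
ee_rot: [[0.008, -0.689, 0.724], [0.005, 0.725, 0.689], [-1.0, -0.002, 0.009]]
wrist_force: [-0.3, 0.2, -0.2]
gripper_width: 0.998
```

```bash
python3 look.py black_controller; cp $(ls -t pics/w_*|head -1) pics/j.png
```

```text
tcp [461.5  73.  180.9] jaw 133.6 xaxis [ 0.008  0.005 -1.   ] w 0.998 F [-0.3  0.2 -0.2]
black_controller 0.64 [272. 204.] [ 464.5   71.8   73.8   46.    42.6   37.3 7165. ]
```

View pics/j.png

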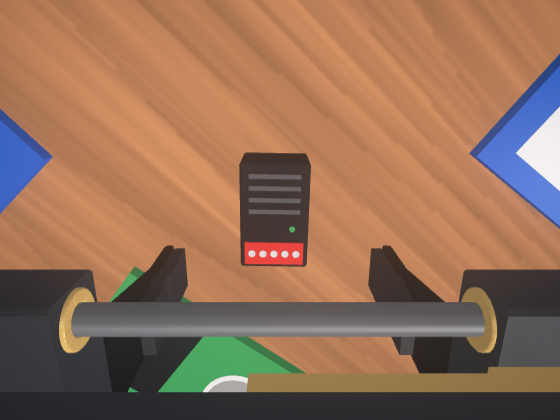

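Target (465, 72.5), jaw 132.6.

move_arm(
  series=[
    [[-0.03,0.05,-0.1,0.05,0,-0.3,1],[0,0,0,0,0,-0.5,1],[0,0,0,0,0,-0.5,1],[0,0,0,0,0,-0.25,1],[0,0,0,0,0,0,1],[0,0,0,0,0,0,1]],
  ],
)

```text
time_s: 32.33
tcp_pos: [0.4657, 0.0685, 0.08]
ee_rot: [[-0.004, -0.67, 0.743], [-0.002, 0.743, 0.67], [-1.0, 0.001, -0.004]]
wrist_force: [0.5, 0.4, 0.8]
gripper_width: 1.001
```

move_arm(
  series=[
    [[0,0,0.04,0,0.06,-0.06,1],[0,0,0,0,0,0,1],[0,0,0,0,0,0,0],[0,0,0,0,0,0,0],[0,0,0,0,0,0,0],[0,0,0,0,0,0,0],[0,0,0,0,0,0,0],[0,0,0,0,0,0,0],[0,0,0,0,0,0,0]],
  ],
)

```text
time_s: 33.45
tcp_pos: [0.4667, 0.0729, 0.0781]
ee_rot: [[0.0, -0.674, 0.739], [0.0, 0.739, 0.674], [-1.0, 0.0, 0.0]]
wrist_force: [-0.2, -0.6, -0.3]
gripper_width: 0.528
```

move_arm(
  series=[
    [[0,0,0,0,0,0.4,0],[0,0,0,0,0,0.7,0],[0,0,0,0,0,0.4,0],[0,0,-0.64,0.41,0.035,0.01,0],[0,0,-0.64,0.41,0.035,0.01,0],[0,0,-0.64,0.41,0.035,0.01,0],[0,0,-0.64,0.41,0.035,0.01,0],[0,0,-0.64,0.41,0.035,0.01,0],[0,0,-0.64,0.41,0.035,0.01,0],[0,0,-0.62,0.41,0.035,0.01,0],[0,0,0,0,0,0,0],[0,0,0,0,0,0,0]],
  ],
)

```text
time_s: 34.95
tcp_pos: [0.6349, 0.0849, 0.1645]
ee_rot: [[-0.025, -0.091, 0.996], [0.003, 0.996, 0.091], [-1.0, 0.006, -0.024]]
wrist_force: [-0.4, -1.4, -2.6]
gripper_width: 0.523
```

```bash
python3 look.py white_lamp; cp $(ls -t pics/w_*|head -1) pics/k.png
```

```text
tcp [634.9  84.9 164.5] jaw 95.2 xaxis [-0.025  0.003 -1.   ] w 0.523 F [-0.4 -1.4 -2.6]
white_lamp 0.61 [418. 220.] [ 626.   174.1   38.7   38.7   15.8   45.9 3038. ]
```

View pics/k.png

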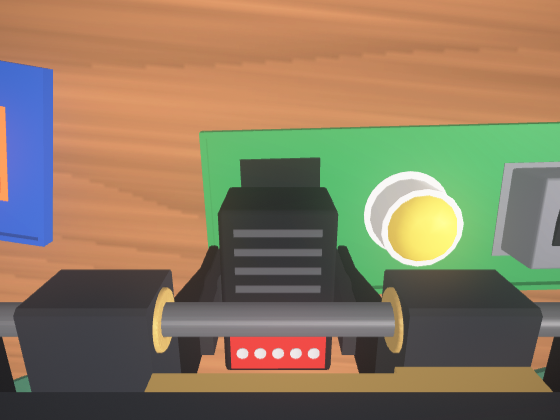

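move_arm(
  series=[
    [[0,-0.15,0.15,0.02,0.05,-0.3,0],[0,0,0,0,0,-0.5,0],[0,0,0,0,0,-0.25,0],[0,0,0,0,0,0,0],[0,0,0,0,0,0,0]],
  ],
)

```text
time_s: 35.67
tcp_pos: [0.6352, 0.0882, 0.1033]
ee_rot: [[0.001, -0.115, 0.993], [0.004, 0.993, 0.115], [-1.0, 0.004, 0.001]]
wrist_force: [-0.9, 0.1, -2.4]
gripper_width: 0.526
```

move_arm(
  series=[
    [[0,0,0,0.01,0,-0.25,0],[0,0,0,0,0,0,0],[0,0,0,0,0,-0.05,0],[0,0,0,0,0,0,0]],
  ],
)

```text
time_s: 36.17
tcp_pos: [0.6368, 0.0885, 0.086]
ee_rot: [[0.004, -0.115, 0.993], [0.005, 0.993, 0.115], [-1.0, 0.005, 0.005]]
wrist_force: [-0.5, -0.9, -2.2]
gripper_width: 0.53
```

move_arm(
  series=[
    [[0,0,0,0,0,-0.03,0],[0,0,0,0,0,0,0.68],[0,0,0,0,0,0,0.68],[0,0,0,0,0,0,0.68],[0,0,0,0,0,0,0.68],[0,0,0,0,0,0.4,0.68],[0,0,0,0,0,0.7,0.68],[0,0,0,0,0,0.7,0.68],[0,0,0,-0.7,0,0.4,0.68],[0,0,0,-0.7,0,0,0.68],[0,0,0,-0.7,0,0,0.68],[0,0,0,-0.7,0,0,0.68],[0,0,0,-0.7,-0.3,0,0.68],[0,0,0,0,0,0,0.68]],
  ],
)

```text
time_s: 37.92
tcp_pos: [0.422, 0.0695, 0.223]
ee_rot: [[0.012, -0.116, 0.993], [0.008, 0.993, 0.116], [-1.0, 0.006, 0.013]]
wrist_force: [0.2, 0.4, -0.2]
gripper_width: 0.677
```

```bash
python3 - <<'E'
from h import *
print(r.sense()["tcp_pos"],r.sense()["gripper_width"])
p,d,P=cloud("top"); cv2.imwrite("pics/topend.png",cv2.resize(p[100:300,100:480,::-1],None,fx=2,fy=2))
G=(np.array([628.2,177.9]),6.6); B=(np.array([607.2,-163.3]),-4.3)
for n,(o,a),b in [("black_controller",G,-88),("white_lamp",G,0),("rocker_switch",G,88),("white_controller",B,-45),("charging_socket",B,45),("red_lamp",None or (None,0),0),("fuse_box",(None,0),0),("solder_reel",(None,0),0)]:
    for q in spotter.trace("top",n)[:2]:
        m=q["mask"]&(d>0)
        t=np.array(top_rect(P,m))
        if o is not None:
            c,s=np.cos(np.radians(a)),np.sin(np.radians(a)); e=np.array([[c,s],[-s,c]])@(t[:2]-o)
            print(n,round(q["conf"],2),np.round(q["centre"]),t.round(1),"local err",(e-[0,b]).round(1),"yawerr",round(t[4]-a,1))
        else: print(n,round(q["conf"],2),np.round(q["centre"]),t.round(1))
E
```

```text
[0.42199326 0.06954197 0.22299098] 0.6771626362769919
black_controller 0.85 [255. 141.] [638.5  91.1  74.9  45.7   7.   45.8 365. ] local err [0.3 0.6] yawerr 0.4
white_lamp 0.57 [224. 149.] [628.1 176.7  41.9  38.9  23.   47.2 146. ] local err [-0.3 -1.1] yawerr 16.4
rocker_switch 0.72 [194. 150.] [616.4 266.   60.3  40.4   6.8  44.5 247. ] local err [-1.6  0.8] yawerr 0.2
rocker_switch 0.44 [396. 209.] [ 457.1 -314.8   39.    38.3  -63.8   40.8  149. ] local err [-226.6 -557.7] yawerr -70.4
white_controller 0.93 [359. 161.] [ 605.1 -207.8   73.8   45.6   -5.1   45.6  384. ] local err [1.3 0.4] yawerr -0.8
white_controller 0.37 [254. 143.] [638.5  91.1  74.9  45.7   7.   45.7 368. ] local err [ 12.2 301. ] yawerr 11.3
charging_socket 0.8 [328. 154.] [ 6.085e+02 -1.193e+02  5.480e+01  3.690e+01  4.000e-01  4.600e+01
  2.180e+02] local err [-2. -1.] yawerr 4.7
red_lamp 0.73 [394. 211.] [ 457.1 -314.8   39.    38.3  -63.8   40.8  149. ]
fuse_box 0.66 [358. 212.] [ 444.  -197.9   51.2   37.6  -40.8   33.4  217. ]
solder_reel 0.58 [360. 160.] [ 605.1 -207.8   73.8   45.6   -5.1   45.7  381. ]
solder_reel 0.55 [172. 214.] [437.2 332.5  45.9  45.2 -89.   40.  202. ]
```

View pics/topend.png

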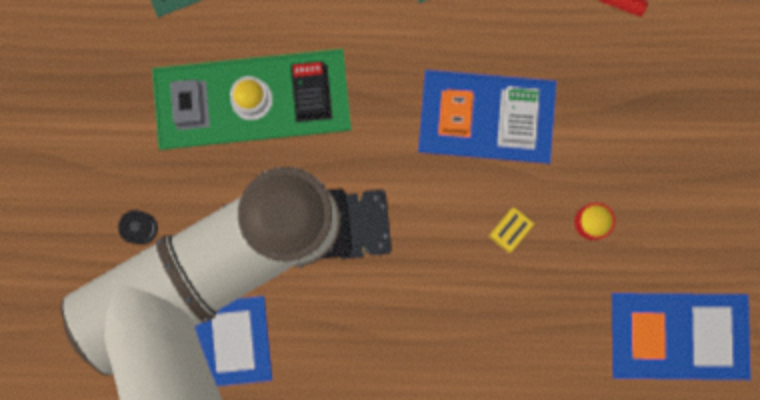

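All five parts are within about 2 mm of their bays, and the bystanders have not moved. The arm is clear.

```bash
python3 -c "
from station import r
print(r.finish_job())"
```

```text
the job is handed in; nothing more can be done
None
```

Both kits are made up and handed in at about 38 s of the 144 s allowed; no verdict was reported.

- **Green tray:** the black controller, white lamp and rocker switch are on their bays.
- **Blue tray:** the white controller and charging socket are on their bays. I used the blue tray farthest from the base, at about (0.607, -0.163) m.

**Last top-camera check:**
- All five parts were within about 2 mm of their bay centres and looked upright.
- Long sides were within 1° of the bays, except the socket at 4.7° in a coarse reading. The wrist camera had put the socket within 1°. The limit is about 15°.
- The red lamp, fuse box and reel measured within about 2 mm of where they started.
- The gripper was empty and clear of everything.

**Disagreements:**
- The wrist and top cameras differed by 3–5 mm on most positions, so I aimed at the average of the two.
- The top camera read part tops about 4 mm too high, so I did not rely on it for exact height. The parts were let go about 0–2 mm above the tray floor, judged from the arm's own position.
- The networks gave a few false second hits, which I discarded after checking the picture. In that last check they put the reel on the white controller, ahead of the true hit.

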